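Set up a cabinet leg in the carving cradle

ROBOT

A 6-joint arm with a two-finger parallel gripper is mounted at the origin on a cart in front of the work surface, level with it; the furniture and walls round the work are solid. World frame = base frame: x ahead of the robot, y to its left, z up, the work surface at z = 0. Lengths are in m, angles in rad, forces in N, time in s.
With the tool pointing down it reaches from about 0.225 to 0.725 m from the base axis. Payload 3.1 kg.
Tool frame: the origin (TCP) lies on the centre line of the jaws, within the pads' length; the fingertips stand 22 mm ahead of it and the grasp point (between the pads) lies 3 mm ahead of it; z points along the fingers, y is the line along which they close (so a half turn about z gives the same grasp; the last joint's range is limited). The gripper opens to 85 mm and grips with 20 to 120 N. Pads are 22 mm wide; open, the fingers measure 114 mm over their backs; the gripper's body (76 mm by 85 mm) begins 54 mm behind the grasp point. The pads swing forward as they close: fully open they stand 13 mm farther back than shut.
Start: joints at [-1.254, 0.048, 0.099, 1.622, 0, 1.443], TCP at [0.226, -0.474, 0.253] pointing down, gripper open.
Joint ranges: [-2.91, 2.91], [-0.99, 1.94], [-1.21, 1.42], [-2.12, 2.29], [-1.49, 1.47], [-3.14, 3.14]. Speed limits (rad/s): [2.79, 2.79, 3.14, 3.14, 3.14, 3.14].

INTERFACE

Orientations are given as a 3x3 rotation matrix whose columns are the frame's x, y, z axes.
In Python, from bench import robot gives the robot as it stands.
- The arm moves only by the shell command python3 -m handwheel 'ROWS' [FORCE]. ROWS is text: rows parted by semicolons, each of 7 numbers parted by spaces: the shift along the tool's x, y, z each as a share of 0.6 m, from -1 to 1, then the turn, a rotation vector about the tool's x, y, z each as a share of 2 pi rad, from -1 to 1, then the opening, from -1 (shut) to 1 (fully open). A call has 1 to 12 rows; each row is the pose to reach, as a shift and turn from the pose commanded when the call began, along the tool's axes at that moment, turning the shorter way round; what a row does not reach only later rows make up. A row lasts 1/10 s, in which the tool goes at most 50 mm and 8.59 degrees, less where a joint would pass 70% of its speed; a pose out of reach is approached as far as the arm can. A call with a number of a shift or a turn outside -1 to 1 is refused whole. A call with a gripper value outside its range is refused whole. The fingers move at their own pace and stop on an object; FORCE is the grip in N (left out, the last holds). Time passes only in rows, so rows that repeat a pose let the fingers close. It gives the time, the measured TCP pose, the force, the opening and the grip force at its end, in the units of the state.
- robot.get_state(): the state, without advancing time (a new reading comes with each control period).
- robot.capture(name): name is "scene" or "top" or "wrist"; returns a dict with "color" (400x640x3 uint8, blue, green, red), "vertical_fov" (degrees; the focal length in pixels is half the picture's height over the tangent of half this angle, whatever the lens; pixels are square), "cx", "cy" (the principal point, pixels), "world_from_camera" (4x4, takes a point from camera to world coordinates). Camera axes: x right, y down, z forward; pixel columns grow to the right and rows downward; lengths in m; the calibration is good to about 2 mm. A picture is of the moment at which its call begins. There is no depth.
- robot.job_done(): hands the job in; it is judged then, once.
The state is a dict: "clock": time; "joint_pos": joint angles; "qvel": joint speeds; "joint_efforts": joint torques, N m; "ee_pos": TCP position; "orientation": TCP orientation; "ft_force": force on the tool from outside, world axes, zero at the start; "ft_torque": the same for the moment, N m; "gripper_width": opening from 0.0 (shut) to 1.0 (fully open); "finger_force": force on a finger pad.
Only numpy, scipy, OpenCV 4.12 (cv2) and the standard library are available. Lean on these libraries where they do the work, as an engineer would, in place of code of your own. Each camera call takes 0.05 s, during which the arm holds its last target. There are 200 camera calls.

TASK

Set the turned cabinet leg up in the carving cradle so that it can be carved. Stand the square-notched saddle in the housing next to the fixed heel board and the V-notched saddle in the other housing, then lay the leg across the two saddles with its square end towards the heel board, and last of all stand the tail stop in the tail socket behind the leg's round foot. Everything must sit fully down in its place, and the gouge and the tape measure must stay where they lie.

Things in the scene. Friction and masses are not known exactly. Their poses are not given: they have to be found in the camera images.
- cradle_bed: Fixed brown board of the carving cradle, 106 mm (x) by 164 mm (y), top 26 mm above the bench, on a plywood base 110 x 282 mm. Two alike housings (pockets) at y = +54 and -54 mm, x = 0: 90 mm along x, 38 mm along y, 10 mm deep, floor 16 mm above the bench, mouths chamfered 4 mm all round. Origin: centre of the base's underside, on the bench; z up.
- heel: Fixed heel board: an upright brown board 84 mm wide (x), 22 mm thick (y), with small steel brackets on a foot plate 106 x 54 mm; top 84 mm above the bench. It closes one end of the bed, on its y axis 109 mm from its origin; which end (+y or -y) differs from start to start. Origin: centre of the foot plate's underside, 6 mm above the bench; axes parallel to the bed's.
- tail_socket: Fixed low block at the bed's other end, away from the heel board, 109 mm from the bed's origin: 106 x 54 mm, top 26 mm above the bench, with one housing like the bed's in its middle (90 mm along x, 38 mm along y, 10 mm deep, floor 16 mm above the bench). Origin: centre of its underside, 6 mm above the bench; axes parallel to the bed's.
- square_saddle: Loose pale wooden block standing on the bench: 80 mm wide (x), 28 mm thick (y), 64 mm high, 0.12 kg. Square-bottomed, cork-lined notch in its top, 50 mm wide, floor 42 mm above the foot, running through along y. Origin: centre of the underside; z up. Grip it at its middle across the 28 mm, fingertips 15 to 30 mm above its foot.
- vee_saddle: Loose pale wooden block standing on the bench: 80 mm wide (x), 28 mm thick (y), 64 mm high, 0.12 kg. Cork-lined 90 degree V notch in its top, bottom 34 mm above the foot, 60 mm wide at the top, running through along y. Origin: centre of the underside; z up. Grip it at its middle across the 28 mm, fingertips 15 to 20 mm above its foot.
- cabinet_leg: Loose dark wood leg, 166 mm long, lying along its y: square, 40 x 40 mm, from y = +83 to +36 mm; turned middle, 33 mm in diameter, y = -24 to +20; round foot, 40 mm in diameter, y = -34 to -83. Origin: on its axis at mid-length; x level. About 0.18 kg, balances at y = +4 mm. In the seated saddles its axis is 78 mm above the bench; centred on the bed, it clears heel by 15 mm, stop by 12.
- tail_stop: Loose pale wooden board standing upright on the bench, 28 mm thick (y), 130 mm high, 0.14 kg: its lower 72 mm is 80 mm wide (x), above that is a grip 44 mm wide with a rounded top and a dark hanging hole. Origin: centre of the underside; z up. Grip it across the 28 mm near its top, fingertips 85 to 100 mm above its foot, so that they clear the leg when it is set down.
- gouge: Bystander: a carving gouge with a turned wooden handle, 165 x 27 x 27 mm, lying on the bench in front, loose. Origin: underside, mid-length. Leave it alone.
- tape: Bystander: a yellow tape measure, 71 x 86 x 64 mm, standing on the bench to the right, loose. Origin: centre of the underside. Leave it alone.

How it is judged:
On the way, in this order (a step that is already met when the one before it is completed fails the run):
1. both saddles stand fully down in their housings, the square-notched one next to the heel board (horizontal distance between square_saddle and heel between 0.043 and 0.068 m and x of square_saddle in the frame of cradle_bed between -0.012 and 0.012 m and z of square_saddle in the frame of cradle_bed between 0.012 and 0.02 m and angle between the y axis of each of square_saddle, vee_saddle and the y axis of cradle_bed, either way round below 0.3 rad and angle between each of square_saddle, vee_saddle's own z axis and vertical below 0.06 rad and horizontal distance between vee_saddle and tail_socket between 0.043 and 0.068 m and x of vee_saddle in the frame of cradle_bed between -0.012 and 0.012 m and z of vee_saddle in the frame of cradle_bed between 0.012 and 0.02 m and y of square_saddle in the frame of cradle_bed between -0.068 and 0.068 m and y of vee_saddle in the frame of cradle_bed between -0.068 and 0.068 m), for 0.2 s.
2. the leg lies down in both notches, square end towards the heel board (x of cabinet_leg in the frame of cradle_bed between -0.018 and 0.018 m and y of cabinet_leg in the frame of cradle_bed between -0.018 and 0.018 m and z of cabinet_leg in the frame of cradle_bed between 0.072 and 0.084 m and angle between cabinet_leg's own y axis and vertical between 1.51 and 1.63 rad and angle between the y axis of cabinet_leg and the y axis of cradle_bed, either way round below 0.2 rad and y of heel in the frame of cabinet_leg above 0.05 m), for 0.2 s.
3. the tail stop stands fully down in the tail socket (horizontal distance between tail_stop and tail_socket below 0.012 m and x of tail_stop in the frame of tail_socket between -0.012 and 0.012 m and z of tail_stop in the frame of tail_socket between 0.006 and 0.014 m and angle between the y axis of tail_stop and the y axis of tail_socket, either way round below 0.3 rad and angle between tail_stop's own z axis and vertical below 0.06 rad), for 0.2 s.
At the end, for the whole second after the job is handed in: Saddles seated upright within 12 mm of their housings' middles, the square-notched one beside the heel board; leg level in both notches, within 18 mm of the bed's origin, square end to the heel board; tail stop seated upright within 12 mm of the socket's middle; all released and at rest (all of step 1 and all of step 2 and all of step 3 and linear speed of each of square_saddle, vee_saddle, cabinet_leg, tail_stop below 0.02 m/s and angular speed of each of square_saddle, vee_saddle, cabinet_leg, tail_stop below 0.2 rad/s); the robot touches nothing.
It fails at once if the gouge was moved by more than 30 mm (distance of gouge from where it was at the start of the episode above 0.03 m).
It fails at once if the tape measure was moved by more than 30 mm (distance of tape from where it was at the start of the episode above 0.03 m).
It also fails if it takes over 109 s, if anything falls off the work surface, if the arm or the gripper's body presses on something with over 40 N, if the wrist force passes 120 N, or if a joint passes its speed limit or range.

## Working session

There is one attempt and no reset: what is moved stays moved. The work goes in short steps, Python scripts to look and compute and a shell command to move; the robot and the scene stay as the last step left them, time stands still between calls to the robot, and variables do not carry over. Pictures are saved under pics/ and viewed, at most 14 in all, crops included, and the job is handed in when it is done.

```bash
ls; mkdir -p pics; cat > h.py <<'E'
import sys; sys.path.insert(0,'.')
from bench import robot
import numpy as np, cv2
def cap(name, fn):
    c=robot.capture(name); cv2.imwrite('pics/%s.png'%fn,c['color'])
    np.savez('pics/%s.npz'%fn,f=200/np.tan(np.radians(c['vertical_fov'])/2),cx=c['cx'],cy=c['cy'],T=c['world_from_camera'])
    return c
def ray(fn,u,v):
    d=np.load('pics/%s.npz'%fn); T=d['T']
    r=T[:3,:3]@np.array([(u-d['cx'])/d['f'],(v-d['cy'])/d['f'],1]); return T[:3,3],r
def atz(fn,u,v,z):
    o,r=ray(fn,u,v); return o+r*(z-o[2])/r[2]
def tri(*a):
    A=np.zeros((3,3));b=np.zeros(3)
    for fn,u,v in a:
        o,r=ray(fn,u,v); r=r/np.linalg.norm(r); P=np.eye(3)-np.outer(r,r);A+=P;b+=P@o
    return np.linalg.solve(A,b)
def proj(fn,p):
    d=np.load('pics/%s.npz'%fn);T=d['T'];q=T[:3,:3].T@(np.array(p)-T[:3,3]);return d['f']*q[0]/q[2]+d['cx'],d['f']*q[1]/q[2]+d['cy']
def rows(goal,R=None):
    "shift/turn numbers from the present pose to the goal"
    from scipy.spatial.transform import Rotation as Ro
    s=robot.get_state();R0=np.array(s['orientation']).reshape(3,3)
    sh=R0.T@(np.array(goal)-s['ee_pos'])/0.6
    t=Ro.from_matrix(R0.T@R).as_rotvec()/(2*np.pi) if R is not None else np.zeros(3)
    print('shift',sh.round(4),'turn',t.round(4))
E
python3 - <<'E'
from h import *
for n in ('scene','top','wrist'):
    c=cap(n,n+'0'); print(n,c['color'].shape,c['vertical_fov'],np.array(c['world_from_camera']).round(3).tolist())
s=robot.get_state(); print(s)
E
```

```text
pics
scene (400, 640, 3) 43.73564896753865 [[-0.652, -0.539, 0.533, -0.177], [-0.758, 0.468, -0.454, 0.643], [-0.004, -0.7, -0.714, 0.953], [0.0, 0.0, 0.0, 1.0]]
top (400, 640, 3) 47.08174794576078 [[0.024, -0.994, 0.107, 0.405], [-0.999, -0.027, -0.026, 0.081], [0.029, -0.106, -0.994, 1.233], [0.0, 0.0, 0.0, 1.0]]
wrist (400, 640, 3) 60.90502144906975 [[0.43, -0.867, -0.25, 0.29], [-0.903, -0.414, -0.117, -0.444], [-0.002, 0.277, -0.961, 0.373], [0.0, 0.0, 0.0, 1.0]]
{'clock': 0.15, 'joint_pos': array([-1.25379620e+00,  4.85734888e-02,  9.79196483e-02,  1.62198949e+00,
        1.22043463e-06,  1.44299612e+00]), 'qvel': array([ 4.12697402e-04, -1.78017154e-03,  4.62887957e-03, -5.30319630e-04,
        2.14053632e-03, -1.95704412e-05]), 'joint_efforts': array([ 2.55194660e-03, -3.39258707e+01,  3.20424056e+01,  1.53752707e-02,
       -1.16314604e-05,  3.68216732e-06]), 'ee_pos': array([ 0.22574517, -0.47349597,  0.25237064]), 'orientation': array([[ 9.02696663e-01,  4.30277125e-01, -5.74582919e-04],
       [ 4.30277443e-01, -9.02694988e-01,  1.75535393e-03],
       [ 2.36615520e-04, -1.83178220e-03, -9.99998294e-01]]), 'ft_force': array([ 0.51574788, -0.59911958,  0.97945182]), 'ft_torque': array([-0.01955542,  0.04405166,  0.00620604]), 'finger_force': 0.0, 'gripper_width': 0.9989311019903284}
```

View pics/top0.png

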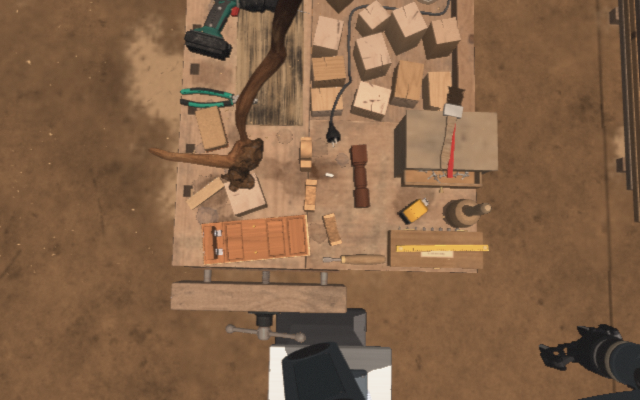

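View pics/scene0.png

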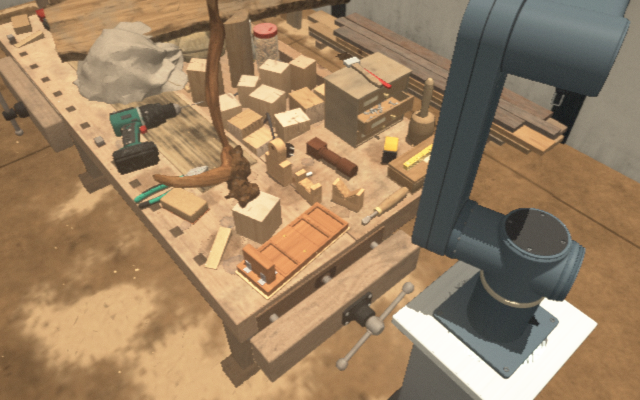

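Top view: the cradle spans about (205–308, 216–262), heel at its left (world +y) end. The tail stop is near (306,153), the saddles near (310,195) and (332,229), the leg near (360,176), and the gouge and tape to the right. Next I'll enlarge both views.

```bash
python3 - <<'E'
from h import *
a=cv2.imread('pics/top0.png')[130:275,195:395]; cv2.imwrite('pics/topc.png',cv2.resize(a,None,fx=4,fy=4,interpolation=cv2.INTER_CUBIC))
a=cv2.imread('pics/scene0.png')[130:300,230:430]; cv2.imwrite('pics/scc.png',cv2.resize(a,None,fx=3.5,fy=3.5,interpolation=cv2.INTER_CUBIC))
E
```

```text
(no output)
```

View pics/topc.png

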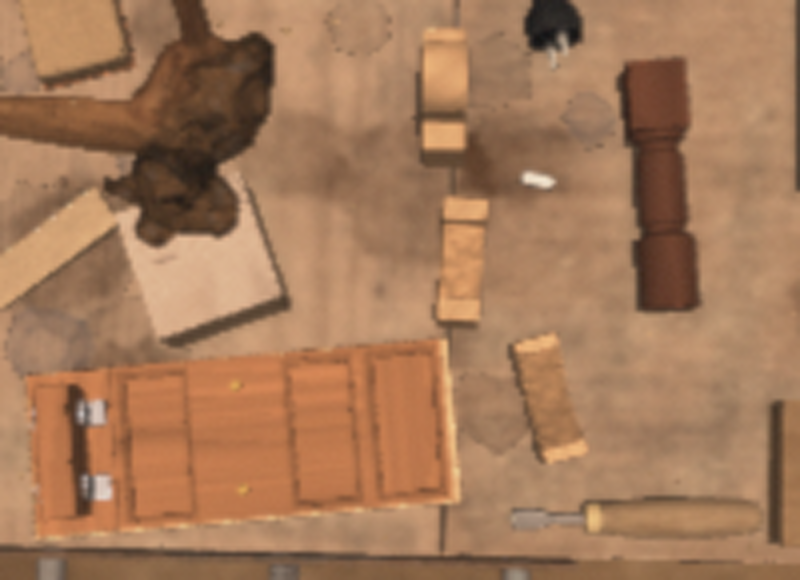

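View pics/scc.png

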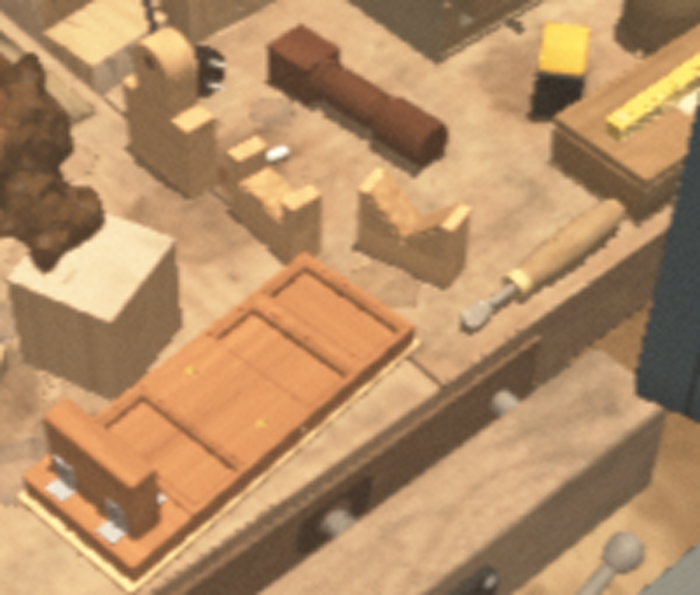

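```bash
cat >> h.py <<'E'
def T(u,v): return ('top0',195+(u+.5)/4-.5,130+(v+.5)/4-.5)
def S(u,v): return ('scene0',230+(u+.5)/3.5-.5,130+(v+.5)/3.5-.5)
E
python3 - <<'E'
from h import *
np.set_printoptions(precision=4,suppress=True)
for n,a,b in [('sq far',(467,210),(247,149)),('sq near',(459,311),(302,199)),('v far',(534,342),(373,184)),('v near',(566,455),(457,217)),('stop sh',(444,136),(196,117)),('leg sq',(657,101),(303,47)),('bolt1',(236,385),(190,371)),('bolt2',(243,490),(261,423)),('bed corner nearR',(450,498),(412,328)),('bed farR',(443,341),(303,255)) ]:
    print(n,tri(T(*a),S(*b)))
def c(n,z,pts):
    p=np.array([atz(*T(*q),z) for q in pts]); print(n,p[:,:2].tolist() and p[:,:2].round(4).tolist(),p.mean(0).round(4))
c('sq',.064,[(445,197),(489,200),(480,324),(436,321)])
c('v',.064,[(511,345),(556,333),(588,448),(545,463)])
c('stop sh',.072,[(422,120),(467,122),(466,154),(422,151)])
c('stop all',.13,[(423,28),(468,28),(468,118),(423,118)])
c('base',.006,[(28,376),(446,340),(460,500),(38,535)])
c('h1',.026,[(118,377),(187,371),(193,512),(127,518)])
c('h2',.026,[(287,363),(352,358),(360,500),(294,507)])
c('h3',.026,[(370,354),(438,348),(446,492),(377,500)])
c('leg sq',.04,[(624,64),(687,57),(687,138),(630,143)])
c('leg foot',.02,[(636,236),(694,234),(698,305),(640,309)])
c('leg ends',.035,[(656,60),(669,309)])
E
```

```text
sq far [0.5757 0.0625 0.065 ]
sq near [0.5102 0.0654 0.0637]
v far [0.4907 0.0158 0.0617]
v near [ 0.4205 -0.0042  0.0676]
stop sh [0.6203 0.0773 0.0756]
leg sq [ 0.6549 -0.0606  0.0464]
bolt1 [0.4608 0.2093 0.0278]
bolt2 [0.3929 0.202  0.0299]
bed corner nearR [0.3905 0.0672 0.027 ]
bed farR [0.4946 0.0761 0.0244]
sq [[0.5827, 0.0755], [0.5816, 0.0472], [0.5014, 0.0511], [0.5026, 0.0792]] [0.5421 0.0632 0.064 ]
v [[0.4885, 0.031], [0.497, 0.0024], [0.4243, -0.0194], [0.4141, 0.0077]] [0.456  0.0054 0.064 ]
stop sh [[0.631, 0.0916], [0.6305, 0.0627], [0.6097, 0.0628], [0.6109, 0.0911]] [0.6205 0.0771 0.072 ]
stop all [[0.6769, 0.092], [0.6777, 0.0645], [0.6217, 0.0631], [0.6209, 0.0905]] [0.6493 0.0775 0.13  ]
base [[0.4638, 0.3487], [0.4949, 0.0721], [0.3888, 0.06], [0.3595, 0.337]] [0.4268 0.2045 0.006 ]
h1 [[0.4637, 0.2859], [0.4687, 0.2412], [0.3773, 0.2335], [0.3724, 0.276]] [0.4205 0.2591 0.026 ]
h2 [[0.4756, 0.1761], [0.48, 0.1336], [0.3876, 0.1255], [0.382, 0.1682]] [0.4313 0.1509 0.026 ]
h3 [[0.4829, 0.1219], [0.488, 0.0774], [0.3941, 0.0696], [0.3878, 0.1145]] [0.4382 0.0958 0.026 ]
leg sq [[0.6789, -0.0409], [0.6849, -0.0828], [0.6303, -0.0834], [0.6259, -0.0457]] [ 0.655  -0.0632  0.04  ]
leg foot [[0.5667, -0.0528], [0.5692, -0.0916], [0.5216, -0.0949], [0.5179, -0.0562]] [ 0.5438 -0.0739  0.02  ]
leg ends [[0.6834, -0.0627], [0.517, -0.0736]] [ 0.6002 -0.0682  0.035 ]
```

The near saddle (right) is the V one and the one beyond it is square. All the triangulated heights agree with the text. Bed: origin about (0.426, 0.205), yaw 0.11, heel at world +y.

```bash
cat >> h.py <<'E'
def Rp(p): return np.array([[np.cos(p),np.sin(p),0],[np.sin(p),-np.cos(p),0],[0,0,-1.]])
def go(x,y,z,p): rows((x,y,z),Rp(p))
E
python3 -c "
from h import *
go(.542,.063,.2,3.09)"
```

```text
shift [ 0.8605 -0.5802  0.0886] turn [-0.00e+00 -4.00e-04 -4.21e-01]
```

```bash
R="x"; python3 -m handwheel '0.86 -0.58 0.04 0 0 -0.421 1;0.86 -0.58 0.04 0 0 -0.421 1;0.86 -0.58 0.04 0 0 -0.421 1;0.86 -0.58 0.04 0 0 -0.421 1;0.86 -0.58 0.04 0 0 -0.421 1;0.86 -0.58 0.04 0 0 -0.421 1;0.86 -0.58 0.04 0 0 -0.421 1;0.86 -0.58 0.04 0 0 -0.421 1;0.86 -0.58 0.04 0 0 -0.421 1;0.86 -0.58 0.04 0 0 -0.421 1;0.86 -0.58 0.04 0 0 -0.421 1;0.86 -0.58 0.04 0 0 -0.421 1' 40; python3 -c "
from h import *
print(robot.get_state()['joint_pos'])
go(.542,.063,.2,3.09)"
```

```text
clock: 1.35
ee_pos: [0.5309, 0.0447, 0.2298]
orientation: [[-0.629, 0.777, -0.0], [0.777, 0.629, -0.0], [-0.0, -0.0, -1.0]]
ft_force: [0.7, -0.9, -0.4]
gripper_width: 0.994
finger_force: 0.0
[-4.18075711e-02  6.39797553e-02  6.91543089e-02  1.57615372e+00
 -2.67824354e-04  8.48413543e-01]
shift [0.0121 0.0337 0.0497] turn [-1.000e-04 -0.000e+00 -1.335e-01]
```

```bash
python3 -m handwheel '0.012 0.034 0.05 0 0 -0.133 1;0.012 0.034 0.05 0 0 -0.133 1;0.012 0.034 0.05 0 0 -0.133 1;0.012 0.034 0.05 0 0 -0.133 1;0.012 0.034 0.05 0 0 -0.133 1;0.012 0.034 0.05 0 0 -0.133 1;0.012 0.034 0.05 0 0 -0.133 1;0.012 0.034 0.05 0 0 -0.133 1;0.012 0.034 0.05 0 0 -0.133 1'; python3 -c "
from h import *
go(.542,.063,.2,3.09)
cap('wrist','w1')"
```

```text
clock: 2.25
ee_pos: [0.5417, 0.0609, 0.2]
orientation: [[-0.998, 0.062, -0.0], [0.062, 0.998, 0.0], [0.0, -0.0, -1.0]]
ft_force: [0.9, -0.6, 0.8]
gripper_width: 1.0
finger_force: 0.0
shift [-0.0003  0.0035 -0.    ] turn [-0.     -0.0001 -0.0017]
```

View pics/w1.png

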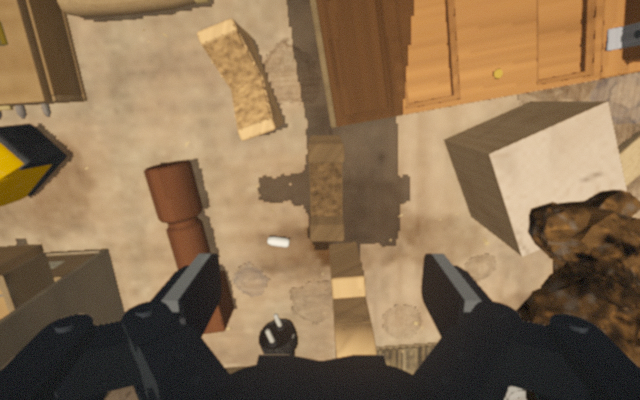

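The wrist view (up is toward the robot) shows the square saddle at about (309–345, 136–240), the V at (198–284, 20–139), the bed at top right and the tail stop at (332–375, 243–355). I'll check these against the first measurements.

```bash
python3 - <<'E'
from h import *
np.set_printoptions(precision=4,suppress=True)
def c(n,z,pts):
    p=np.array([atz('w1',*q,z) for q in pts]); print(n,p[:,:2].round(4).tolist(),p.mean(0).round(4))
c('sq',.064,[(309,136),(344,136),(346,239),(309,239)])
c('v',.064,[(198,29),(233,19),(275,131),(241,139)])
print(tri(T(467,210),('w1',328,230)),tri(T(236,385),('w1',498,73)))
c('stopsh',.072,[(330,245),(359,243),(364,275),(332,278)])
c('bolt1',.026,[(498,73)])
a=cv2.imread('pics/w1.png')[100:300,240:420]; cv2.imwrite('pics/w1c.png',cv2.resize(a,None,fx=3,fy=3))
E
```

```text
sq [[0.4973, 0.054], [0.4989, 0.08], [0.5817, 0.078], [0.5799, 0.048]] [0.5395 0.065  0.064 ]
v [[0.4201, -0.0168], [0.4155, 0.008], [0.492, 0.029], [0.4963, 0.0031]] [0.456  0.0058 0.064 ]
[0.5755 0.0625 0.0579] [0.4602 0.2086 0.0282]
stopsh [[0.5826, 0.0647], [0.5824, 0.0877], [0.6108, 0.0909], [0.6119, 0.0648]] [0.5969 0.077  0.072 ]
bolt1 [[0.4601, 0.2097]] [0.4601 0.2097 0.026 ]
```

View pics/w1c.png

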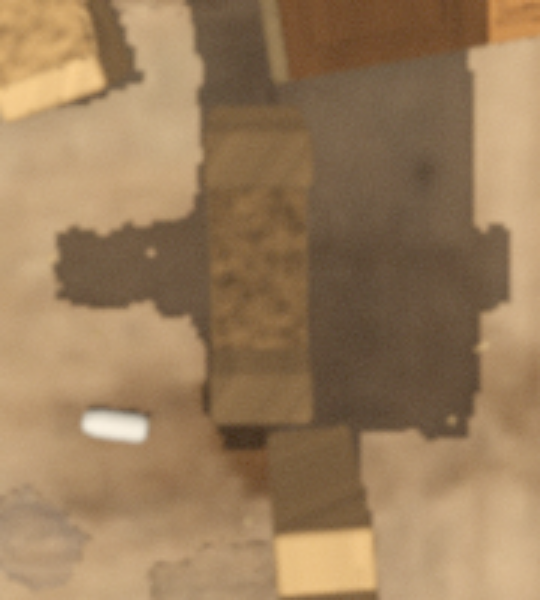

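```bash
python3 -m handwheel '0 0.004 0.15 0 0 -0.0015 1;0 0.004 0.263 0 0 -0.0015 1;0 0.004 0.263 0 0 -0.0015 1;0 0.004 0.263 0 0 -0.0015 1;0 0.004 0.263 0 0 -0.0015 1;0 0.004 0.263 0 0 -0.0015 -0.9;0 0.004 0.263 0 0 -0.0015 -0.9;0 0.004 0.263 0 0 -0.0015 -0.9;0 0.004 0.263 0 0 -0.0015 -0.9;0 0.004 0.263 0 0 -0.0015 -0.9;0 0.004 0.263 0 0 -0.0015 -0.9;0 0.004 0.263 0 0 -0.0015 -0.9' 40
```

```text
clock: 3.5
ee_pos: [0.5437, 0.0634, 0.0447]
orientation: [[-0.999, 0.052, 0.004], [0.052, 0.999, 0.0], [-0.004, 0.0, -1.0]]
ft_force: [0.0, 0.5, 5.5]
gripper_width: 0.317
finger_force: 41.7
```

```bash
python3 -m handwheel '0 0 -0.1 0 0 0 -0.9;0 0 -0.2 0 0 0 -0.9;0 0 -0.2 0 0 0 -0.9;0 0 -0.2 0 0 0 -0.9'; python3 -c "
from h import *
go(.4215,.2588,.13,3.25)"
```

```text
clock: 3.9
ee_pos: [0.5448, 0.0633, 0.1674]
orientation: [[-0.999, 0.052, 0.009], [0.052, 0.999, -0.0], [-0.009, 0.0, -1.0]]
ft_force: [0.4, 0.6, -0.7]
gripper_width: 0.313
finger_force: 41.0
shift [0.2226 0.3148 0.0604] turn [-0.0001  0.0014 -0.0255]
```

```bash
python3 -m handwheel '0.223 0.315 0 0 0.0014 -0.0255 -0.9;0.223 0.315 0 0 0.0014 -0.0255 -0.9;0.223 0.315 0 0 0.0014 -0.0255 -0.9;0.223 0.315 0 0 0.0014 -0.0255 -0.9;0.223 0.315 0 0 0.0014 -0.0255 -0.9;0.223 0.315 0 0 0.0014 -0.0255 -0.9;0.223 0.315 0 0 0.0014 -0.0255 -0.9;0.223 0.315 0 0 0.0014 -0.0255 -0.9'; python3 -c "
from h import *
go(.4215,.2588,.061,3.25)
cap('wrist','w2');cap('top','t2')
a=cv2.imread('pics/t2.png')[190:275,190:340]; b=cv2.imread('pics/w2.png');a=cv2.resize(a,(640,363),interpolation=cv2.INTER_CUBIC)
cv2.imwrite('pics/m2.png',cv2.resize(np.vstack([b,a]),None,fx=.78,fy=.78))"
```

```text
clock: 4.7
ee_pos: [0.4179, 0.2581, 0.1611]
orientation: [[-0.994, -0.107, -0.011], [-0.107, 0.994, -0.002], [0.011, -0.001, -1.0]]
ft_force: [0.4, -0.0, -1.7]
gripper_width: 0.315
finger_force: 40.9
shift [-0.0078  0.0007  0.1667] turn [-0.0001 -0.0017 -0.0001]
```

View pics/m2.png

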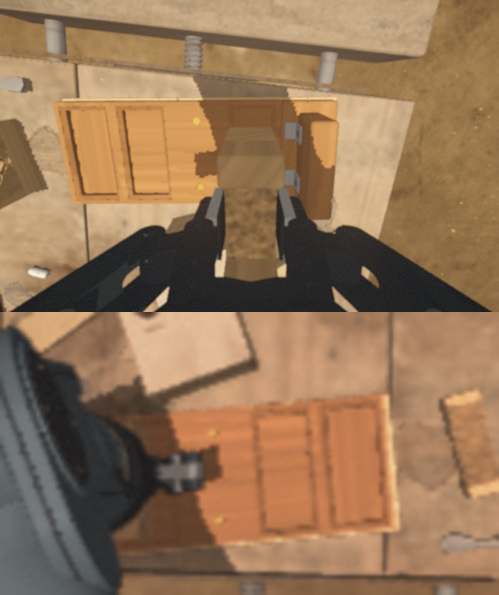

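The saddle hangs upright over the housing beside the heel board. The bed bolts lie at full-frame (251,155) and (256,240); they check the bed's position as I lower.

```bash
python3 -c "
from h import *
print(atz('w2',251,155,.026),atz('w2',256,240,.026))"
python3 -m handwheel '-0.006 0 0.05 0 -0.0017 0 -0.9;-0.006 0 0.1 0 -0.0017 0 -0.9;-0.006 0 0.12 0 -0.0017 0 -0.9;-0.006 0 0.13 0 -0.0017 0 -0.9;-0.006 0 0.14 0 -0.0017 0 -0.9;-0.006 0 0.14 0 -0.0017 0 -0.9'; python3 -c "
from h import *
go(.4215,.2588,.061,3.25)"
```

```text
[0.39261802 0.20126878 0.026     ] [0.4611954  0.20893079 0.026     ]
clock: 5.4
ee_pos: [0.4213, 0.2593, 0.0786]
orientation: [[-0.994, -0.108, 0.002], [-0.108, 0.994, 0.001], [-0.002, 0.001, -1.0]]
ft_force: [-1.0, -0.3, -0.9]
gripper_width: 0.315
finger_force: 40.9
shift [-0.0001 -0.0008  0.0294] turn [ 0.0001  0.0004 -0.0001]
```

```bash
python3 -m handwheel '0 0 0.01 0 0 0 -0.9;0 0 0.02 0 0 0 -0.9;0 0 0.028 0 0 0 -0.9;0 0 0.031 0 0 0 -0.9;0 0 0.031 0 0 0 -0.9'
```

```text
clock: 5.9
ee_pos: [0.4211, 0.2596, 0.0607]
orientation: [[-0.994, -0.109, 0.002], [-0.108, 0.994, 0.001], [-0.003, 0.001, -1.0]]
ft_force: [-1.6, 0.3, 3.6]
gripper_width: 0.316
finger_force: 41.4
```

```bash
python3 -m handwheel '0 0 0 0 0 0 0.05;0 0 0 0 0 0 0.05;0 0 0 0 0 0 0.05;0 0 -0.08 0 0 0 0.05;0 0 -0.16 0 0 0 0.05;0 0 -0.2 0 0 0 1;0 0 -0.2 0 0 0 1'; python3 -c "
from h import *
go(.456,.0056,.16,3.43)
cap('wrist','w3')
a=cv2.imread('pics/w3.png')[60:360,100:540]; cv2.imwrite('pics/w3c.png',cv2.resize(a,None,fx=1.5,fy=1.5))"
```

```text
clock: 6.6
ee_pos: [0.4237, 0.2606, 0.1851]
orientation: [[-0.994, -0.108, 0.011], [-0.108, 0.994, 0.005], [-0.012, 0.004, -1.0]]
ft_force: [0.1, -1.3, -0.2]
gripper_width: 0.848
finger_force: 0.0
shift [-0.007  -0.4285  0.0402] turn [ 0.0005  0.0019 -0.0286]
```

View pics/w3c.png

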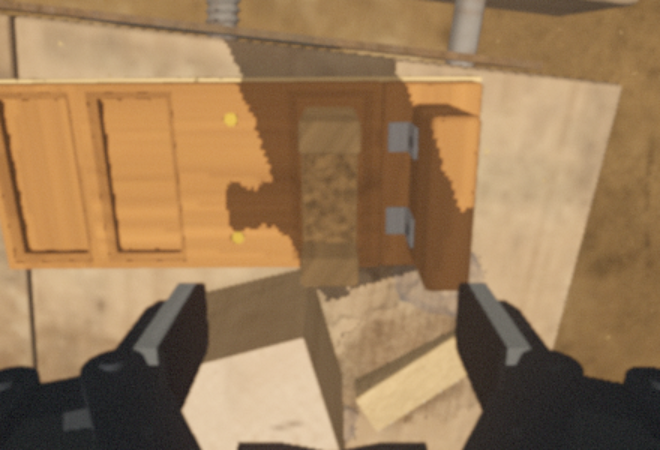

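The square saddle stands in its housing at crop (300–360, 107–285), upright. On to the V saddle.

```bash
python3 -m handwheel '-0.007 -0.43 0.04 0 0.0015 -0.0286 1;-0.007 -0.43 0.04 0 0.0015 -0.0286 1;-0.007 -0.43 0.04 0 0.0015 -0.0286 1;-0.007 -0.43 0.04 0 0.0015 -0.0286 1;-0.007 -0.43 0.04 0 0.0015 -0.0286 1;-0.007 -0.43 0.04 0 0.0015 -0.0286 1;-0.007 -0.43 0.04 0 0.0015 -0.0286 1;-0.007 -0.43 0.04 0 0.0015 -0.0286 1;-0.007 -0.43 0.04 0 0.0015 -0.0286 1'; python3 -c "
from h import *
go(.456,.0056,.04,3.43)"
```

```text
clock: 7.55
ee_pos: [0.4523, 0.0043, 0.1548]
orientation: [[-0.958, -0.286, -0.009], [-0.286, 0.958, -0.0], [0.009, 0.002, -1.0]]
ft_force: [0.5, -1.0, -0.6]
gripper_width: 1.002
finger_force: 0.0
shift [-8.100e-03 -1.000e-04  1.912e-01] turn [ 0.0004 -0.0014  0.0002]
```

```bash
python3 -m handwheel '0 0 0.06 0 0 0 1;0 0 0.06 0 0 0 1;0 0 0.06 0 0 0 1;0 0 0.06 0 0 0 1'; python3 -c "
from h import *
go(.456,.0056,.04,3.43)"
```

```text
clock: 7.95
ee_pos: [0.4534, 0.0038, 0.1209]
orientation: [[-0.958, -0.285, -0.006], [-0.285, 0.958, -0.001], [0.006, 0.0, -1.0]]
ft_force: [-0.1, 0.5, -0.5]
gripper_width: 0.997
finger_force: 0.0
shift [-0.0059  0.0016  0.1349] turn [ 0.0001 -0.0009  0.0002]
```

```bash
python3 -m handwheel '-0.005 0.0016 0.08 0 -0.0009 0 1;-0.005 0.0016 0.132 0 -0.0009 0 1;-0.005 0.0016 0.132 0 -0.0009 0 1;-0.005 0.0016 0.132 0 -0.0009 0 1;-0.005 0.0016 0.132 0 -0.0009 0 -0.9;-0.005 0.0016 0.132 0 -0.0009 0 -0.9;-0.005 0.0016 0.132 0 -0.0009 0 -0.9;-0.005 0.0016 0.132 0 -0.0009 0 -0.9;-0.005 0.0016 0.132 0 -0.0009 0 -0.9;-0.005 0.0016 0.132 0 -0.0009 0 -0.9;-0.005 0.0016 0.132 0 -0.0009 0 -0.9'
```

```text
clock: 9.05
ee_pos: [0.4557, 0.0048, 0.0416]
orientation: [[-0.959, -0.284, 0.0], [-0.284, 0.959, 0.0], [-0.001, 0.0, -1.0]]
ft_force: [0.3, -0.9, 5.7]
gripper_width: 0.32
finger_force: 41.2
```

```bash
python3 -m handwheel '0 0 -0.08 0 0 0 -0.9;0 0 -0.16 0 0 0 -0.9;0 0 -0.16 0 0 0 -0.9;0 0 -0.16 0 0 0 -0.9'; python3 -c "
from h import *
go(.4318,.1513,.1,3.25)"
```

```text
clock: 9.45
ee_pos: [0.4557, 0.0047, 0.1374]
orientation: [[-0.959, -0.284, 0.001], [-0.284, 0.959, 0.0], [-0.001, 0.0, -1.0]]
ft_force: [-0.3, -1.0, -1.5]
gripper_width: 0.314
finger_force: 40.6
shift [-0.0312  0.2456  0.0624] turn [0.     0.0001 0.0286]
```

```bash
python3 -m handwheel '-0.031 0.246 0.0 0 0 0.0286 -0.9;-0.031 0.246 0.0 0 0 0.0286 -0.9;-0.031 0.246 0.06 0 0 0.0286 -0.9;-0.031 0.246 0.06 0 0 0.0286 -0.9;-0.031 0.246 0.06 0 0 0.0286 -0.9;-0.031 0.246 0.06 0 0 0.0286 -0.9;-0.031 0.246 0.06 0 0 0.0286 -0.9'; python3 -c "
from h import *
go(.432,.1513,.0575,3.25)"
```

```text
clock: 10.15
ee_pos: [0.4306, 0.1509, 0.1001]
orientation: [[-0.994, -0.107, -0.003], [-0.107, 0.994, 0.0], [0.003, 0.0, -1.0]]
ft_force: [-0.5, 0.7, -1.4]
gripper_width: 0.315
finger_force: 40.6
shift [-0.0026  0.0005  0.071 ] turn [ 0.0001 -0.0004 -0.0002]
```

```bash
python3 -m handwheel '-0.002 0 0.02 0 0 0 -0.9;-0.002 0 0.035 0 0 0 -0.9;-0.002 0 0.045 0 0 0 -0.9;-0.002 0 0.055 0 0 0 -0.9;-0.002 0 0.065 0 0 0 -0.9;-0.002 0 0.072 0 0 0 -0.9;-0.002 0 0.072 0 0 0 -0.9'
```

```text
clock: 10.85
ee_pos: [0.4319, 0.1519, 0.0576]
orientation: [[-0.994, -0.108, -0.002], [-0.108, 0.994, 0.001], [0.001, 0.001, -1.0]]
ft_force: [-0.8, -0.1, 0.6]
gripper_width: 0.318
finger_force: 40.7
```

```bash
python3 -m handwheel '0 0 0 0 0 0 0.05;0 0 0 0 0 0 0.05;0 0 0 0 0 0 0.05;0 0 -0.08 0 0 0 0.05;0 0 -0.16 0 0 0 0.05;0 0 -0.22 0 0 0 1;0 0 -0.22 0 0 0 1'; python3 -c "
from h import *
cap('wrist','w4')
go(.59,-.069,.2,3.22)"
```

```text
clock: 11.55
ee_pos: [0.4358, 0.1525, 0.1961]
orientation: [[-0.994, -0.108, 0.01], [-0.108, 0.994, 0.003], [-0.011, 0.002, -1.0]]
ft_force: [0.7, 1.3, 0.4]
gripper_width: 0.845
finger_force: 0.0
shift [-0.218  -0.3947 -0.011 ] turn [0.0003 0.0009 0.0048]
```

```bash
python3 -m handwheel '-0.218 -0.395 -0.01 0 0.001 0.005 1;-0.218 -0.395 -0.01 0 0.001 0.005 1;-0.218 -0.395 -0.01 0 0.001 0.005 1;-0.218 -0.395 -0.01 0 0.001 0.005 1;-0.218 -0.395 -0.01 0 0.001 0.005 1;-0.218 -0.395 -0.01 0 0.001 0.005 1;-0.218 -0.395 -0.01 0 0.001 0.005 1;-0.218 -0.395 -0.01 0 0.001 0.005 1;-0.218 -0.395 -0.01 0 0.001 0.005 1;-0.218 -0.395 -0.01 0 0.001 0.005 1'; python3 -c "
from h import *
cap('wrist','w5')
a=cv2.imread('pics/w4.png')[20:320,60:560];b=cv2.imread('pics/w5.png')[60:360,70:570]
cv2.imwrite('pics/m5.png',np.vstack([a,b]))"
```

```text
clock: 12.6
ee_pos: [0.587, -0.0683, 0.1947]
orientation: [[-0.997, -0.079, -0.009], [-0.079, 0.997, 0.0], [0.009, 0.001, -1.0]]
ft_force: [0.0, 0.3, 0.6]
gripper_width: 1.003
finger_force: 0.0
```

View pics/m5.png

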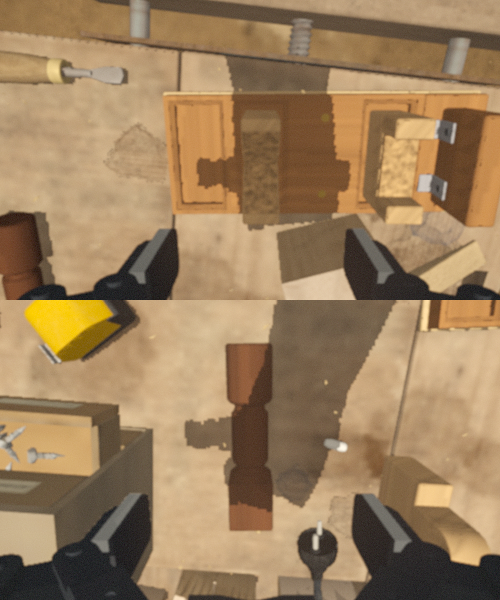

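Both saddles stand down in their housings (V at montage (240–282,110–225), square by the heel). The leg's foot end is at full-frame (296–342,105) and its square end at (299–342,290). The drawer box lies close on its left, so I'll check that clearance.

```bash
python3 - <<'E'
from h import *
np.set_printoptions(precision=4,suppress=True)
for z,q in [(.03,(319,105)),(.04,(320.5,290)),(.02,(296,140)),(.02,(342,140)),(.04,(299,260)),(.04,(342,260)),(.02,(304,200)),(.02,(337,200))]:
    print(q,atz('w5',*q,z)[:2])
print('V',[atz('w4',*q,.064)[:2] for q in [(301,130),(342,130),(340,243),(303,243)]])
for z in (0,.06,.1,.13): print('box top',z,atz('top0',403,110,z)[:2],atz('top0',403,170,z)[:2],'w5',atz('w5',223,190,z)[:2])
go(.604,-.068,.03,3.22)
E
```

```text
(319, 105) [ 0.5201 -0.0759]
(320.5, 290) [ 0.682  -0.0619]
(296, 140) [ 0.5508 -0.0934]
(342, 140) [ 0.5477 -0.0539]
(299, 260) [ 0.6537 -0.0833]
(342, 260) [ 0.6507 -0.0452]
(304, 200) [ 0.6039 -0.083 ]
(337, 200) [ 0.6016 -0.0533]
V [array([0.3903, 0.1323]), array([0.3871, 0.162 ]), array([0.4761, 0.1717]), array([0.4793, 0.1421])]
box top 0 [ 0.7931 -0.189 ] [ 0.6245 -0.1896] w5 [ 0.6058 -0.1615]
box top 0.06 [ 0.7742 -0.1759] [ 0.6138 -0.1765] w5 [ 0.5892 -0.145 ]
box top 0.1 [ 0.7616 -0.1672] [ 0.6067 -0.1677] w5 [ 0.5781 -0.134 ]
box top 0.13 [ 0.7522 -0.1606] [ 0.6013 -0.1611] w5 [ 0.5697 -0.1258]
shift [-0.0303 -0.0018  0.2747] turn [ 0.0001 -0.0013  0.0001]
```

```bash
python3 -m handwheel '-0.024 -0.003 0.08 0 -0.0013 -0.0015 0.55;-0.024 -0.003 0.16 0 -0.0013 -0.0015 0.55;-0.024 -0.003 0.16 0 -0.0013 -0.0015 0.55;-0.024 -0.003 0.16 0 -0.0013 -0.0015 0.55'; python3 -c "
from h import *
go(.601,-.0688,.031,3.23)"
```

```text
clock: 13.05
ee_pos: [0.5997, -0.0693, 0.0976]
orientation: [[-0.996, -0.087, -0.004], [-0.087, 0.996, 0.002], [0.004, 0.002, -1.0]]
ft_force: [0.7, -0.3, 1.4]
gripper_width: 0.777
finger_force: 0.0
shift [-0.0026  0.0004  0.111 ] turn [ 0.0003 -0.0006 -0.0001]
```

```bash
python3 -m handwheel '-0.002 0.0005 0.05 0 0 0 0.55;-0.002 0.0005 0.09 0 0 0 0.55;-0.002 0.0005 0.111 0 0 0 0.55;-0.002 0.0005 0.111 0 0 0 0.55;-0.002 0.0005 0.111 0 0 0 0.55;-0.002 0.0005 0.111 0 0 0 -0.9;-0.002 0.0005 0.111 0 0 0 -0.9;-0.002 0.0005 0.111 0 0 0 -0.9;-0.002 0.0005 0.111 0 0 0 -0.9;-0.002 0.0005 0.111 0 0 0 -0.9' 60
```

```text
clock: 14.05
ee_pos: [0.604, -0.0701, 0.0343]
orientation: [[-0.996, -0.086, 0.003], [-0.086, 0.996, 0.0], [-0.003, -0.0, -1.0]]
ft_force: [-0.5, -0.0, 6.5]
gripper_width: 0.36
finger_force: 59.7
```

```bash
python3 -m handwheel '0 0 -0.08 0 0 0 -0.9;0 0 -0.16 0 0 0 -0.9;0 0 -0.24 0 0 0 -0.9;0 0 -0.28 0 0 0 -0.9;0 0 -0.28 0 0 0 -0.9;0 0 -0.28 0 0 0 -0.9'; python3 -c "
from h import *
go(.4256,.209,.2,4.822)"
```

```text
clock: 14.65
ee_pos: [0.6025, -0.0701, 0.1996]
orientation: [[-0.996, -0.086, -0.0], [-0.086, 0.996, 0.001], [0.0, 0.001, -1.0]]
ft_force: [0.5, -0.1, -1.8]
gripper_width: 0.358
finger_force: 60.4
shift [ 2.536e-01  4.888e-01 -3.000e-04] turn [ 1.000e-04  1.000e-04 -2.537e-01]
```

```bash
python3 -m handwheel '0.254 0.489 0 0 0 -0.2537 -0.9;0.254 0.489 0 0 0 -0.2537 -0.9;0.254 0.489 0 0 0 -0.2537 -0.9;0.254 0.489 0 0 0 -0.2537 -0.9;0.254 0.489 0 0 0 -0.2537 -0.9;0.254 0.489 0 0 0 -0.2537 -0.9;0.254 0.489 0 0 0 -0.2537 -0.9;0.254 0.489 0 0 0 -0.2537 -0.9;0.254 0.489 0 0 0 -0.2537 -0.9;0.254 0.489 0 0 0 -0.2537 -0.9;0.254 0.489 0 0 0 -0.2537 -0.9;0.254 0.489 0 0 0 -0.2537 -0.9'; python3 -c "
from h import *
go(.4256,.209,.12,4.822); print(robot.get_state()['joint_pos'])
cap('wrist','w6');cap('scene','s6')
a=cv2.imread('pics/s6.png')[100:310,180:500];a=cv2.resize(a,(525,345),interpolation=cv2.INTER_CUBIC)
b=cv2.imread('pics/w6.png')[60:310,60:585]
cv2.imwrite('pics/m6.png',np.vstack([a,b]))"
```

```text
clock: 15.85
ee_pos: [0.4236, 0.2086, 0.1969]
orientation: [[0.109, -0.994, -0.006], [-0.994, -0.109, -0.001], [0.001, 0.006, -1.0]]
ft_force: [-0.4, -0.2, -1.6]
gripper_width: 0.361
finger_force: 60.5
shift [-0.0004 -0.0041  0.1281] turn [ 0.001  -0.0001  0.    ]
[ 3.14909667e-01 -8.88339342e-02 -1.47532808e-01  1.51827539e+00
  6.85510135e-04 -1.36555417e+00]
```

View pics/m6.png

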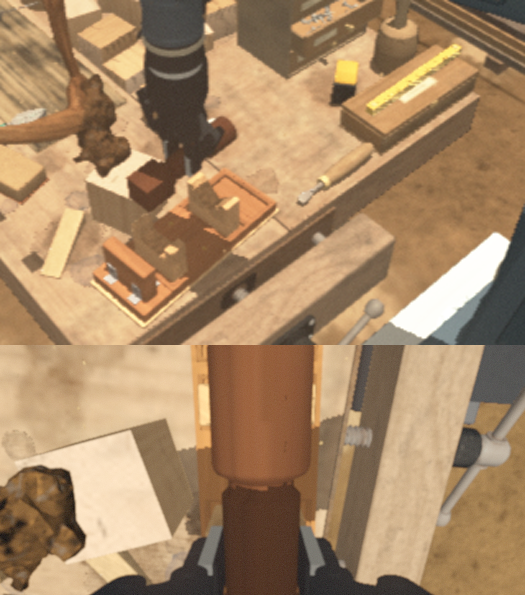

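The leg is held level, with its square end toward the heel (left in the scene view) and its foot over the V. Lowering now.

```bash
python3 -m handwheel '0 -0.003 0.06 0.001 0 0 -0.9;0 -0.003 0.12 0.001 0 0 -0.9;0 -0.003 0.145 0.001 0 0 -0.9;0 -0.003 0.155 0.001 0 0 -0.9;0 -0.003 0.155 0.001 0 0 -0.9;0 -0.003 0.155 0.001 0 0 -0.9'; python3 -c "
from h import *
go(.4256,.209,.0925,4.822)"
```

```text
clock: 16.55
ee_pos: [0.4279, 0.2095, 0.1083]
orientation: [[0.109, -0.994, 0.008], [-0.994, -0.109, 0.002], [-0.001, -0.008, -1.0]]
ft_force: [0.3, -0.8, -1.6]
gripper_width: 0.357
finger_force: 60.4
shift [0.0005 0.0041 0.0262] turn [-0.0012  0.0002 -0.0001]
```

```bash
python3 -m handwheel '0 0.003 0.008 -0.001 0 0 -0.9;0 0.003 0.016 -0.001 0 0 -0.9;0 0.003 0.022 -0.001 0 0 -0.9;0 0.003 0.026 -0.001 0 0 -0.9;0 0.003 0.026 -0.001 0 0 -0.9'; python3 -c "
from h import *
go(.4256,.209,.0915,4.822)"
```

```text
clock: 17.05
ee_pos: [0.4257, 0.2092, 0.0923]
orientation: [[0.11, -0.994, 0.001], [-0.994, -0.11, 0.001], [-0.001, -0.001, -1.0]]
ft_force: [-1.3, -1.0, 1.4]
gripper_width: 0.36
finger_force: 60.8
shift [0.0004 0.0002 0.0014] turn [-0.0001  0.0001  0.    ]
```

```bash
python3 -m handwheel '0 0 0.0015 0 0 0 -0.9;0 0 0.0015 0 0 0 0.3;0 0 0.0015 0 0 0 0.3;0 0 0.0015 0 0 0 0.3;0 0 -0.06 0 0 0 0.3;0 0 -0.13 0 0 0 0.3;0 0 -0.19 0 0 0 0.3;0 0 -0.19 0 0 0 0.3'; python3 -c "
from h import *
cap('wrist','w7')
go(.649,.0775,.22,3.17)"
```

```text
clock: 17.85
ee_pos: [0.4287, 0.2102, 0.212]
orientation: [[0.11, -0.994, 0.011], [-0.994, -0.11, 0.004], [-0.003, -0.011, -1.0]]
ft_force: [1.7, 0.3, -0.0]
gripper_width: 0.647
finger_force: 0.0
shift [ 0.2595 -0.3428 -0.0163] turn [-0.0005  0.0012  0.2629]
```

```bash
python3 -m handwheel '0.238 -0.026 -0.02 0 0 0.263 1;0.238 -0.026 -0.02 0 0 0.263 1;0.238 -0.026 -0.02 0 0 0.263 1;0.25 -0.25 -0.02 0 0 0.263 1;0.259 -0.34 -0.02 0 0 0.263 1;0.259 -0.34 -0.02 0 0 0.263 1;0.259 -0.34 -0.02 0 0 0.263 1;0.259 -0.34 -0.02 0 0 0.263 1;0.259 -0.34 -0.02 0 0 0.263 1;0.259 -0.34 -0.02 0 0 0.263 1;0.259 -0.34 -0.02 0 0 0.263 1;0.259 -0.34 -0.02 0 0 0.263 1'; python3 -c "
from h import *
go(.649,.0775,.114,3.17)
cap('wrist','w8')
b=cv2.imread('pics/w8.png')[:360,60:580];a=cv2.resize(cv2.imread('pics/w7.png')[60:360],(520,240))
cv2.imwrite('pics/m8.png',np.vstack([a,b]))"
```

```text
clock: 19.1
ee_pos: [0.6446, 0.0769, 0.2151]
orientation: [[-1.0, -0.028, -0.004], [-0.028, 1.0, 0.001], [0.004, 0.001, -1.0]]
ft_force: [-0.3, -0.5, 0.5]
gripper_width: 0.999
finger_force: 0.0
shift [-0.008   0.0006  0.1685] turn [ 0.0001 -0.0006 -0.    ]
```

View pics/m8.png

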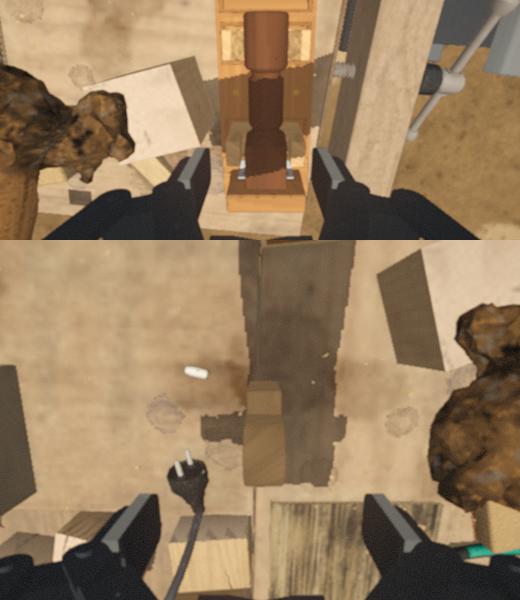

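The leg lies centred in both notches. The stop's shoulder is at full-frame (307–341,141–175) and its top at (304–345,175–245). The driftwood's edge is at (488,215).

```bash
python3 - <<'E'
from h import *
np.set_printoptions(precision=4,suppress=True)
for z,q in [(.13,(304,220)),(.13,(345,220)),(.072,(307,146)),(.072,(341,146)),(.125,(325,245)),(.0,(324,141)),(.1,(488,215)),(.2,(488,215))]: print(z,q,atz('w8',*q,z)[:2])
E
```

```text
0.13 (304, 220) [0.6487 0.0654]
0.13 (345, 220) [0.648  0.0917]
0.072 (307, 146) [0.6089 0.0644]
0.072 (341, 146) [0.6081 0.0907]
0.125 (325, 245) [0.6679 0.0796]
0.0 (324, 141) [0.6128 0.0784]
0.1 (488, 215) [0.6519 0.1986]
0.2 (488, 215) [0.6192 0.1458]
```

```bash
python3 -m handwheel '-0.006 0.002 0.05 0 0 0 0.5;-0.006 0.002 0.09 0 0 0 0.5;-0.006 0.002 0.09 0 0 0 0.5;-0.006 0.002 0.09 0 0 0 0.5'; python3 -c "
from h import *
go(.6485,.078,.113,3.17)"
```

```text
clock: 19.55
ee_pos: [0.648, 0.0783, 0.1626]
orientation: [[-1.0, -0.03, -0.003], [-0.03, 1.0, 0.001], [0.003, 0.001, -1.0]]
ft_force: [-0.4, -0.6, 0.7]
gripper_width: 0.752
finger_force: 0.0
shift [-0.0011 -0.0006  0.0827] turn [ 0.0001 -0.0004  0.0002]
```

```bash
python3 -m handwheel '-0.001 0 0.05 0 0 0 0.5;-0.001 0 0.082 0 0 0 0.5;-0.001 0 0.082 0 0 0 0.5;-0.001 0 0.082 0 0 0 0.5;-0.001 0 0.082 0 0 0 -0.9;-0.001 0 0.082 0 0 0 -0.9;-0.001 0 0.082 0 0 0 -0.9;-0.001 0 0.082 0 0 0 -0.9;-0.001 0 0.082 0 0 0 -0.9;-0.001 0 0.082 0 0 0 -0.9' 50
```

```text
clock: 20.55
ee_pos: [0.6507, 0.0785, 0.1166]
orientation: [[-1.0, -0.028, 0.004], [-0.028, 1.0, 0.001], [-0.004, 0.001, -1.0]]
ft_force: [0.8, 0.4, 5.4]
gripper_width: 0.325
finger_force: 50.2
```

```bash
python3 -m handwheel '0 0 -0.08 0 0 0 -0.9;0 0 -0.16 0 0 0 -0.9;0 0 -0.2 0 0 0 -0.9;0 0 -0.2 0 0 0 -0.9;0 0 -0.2 0 0 0 -0.9'; python3 -c "
from h import *
go(.4385,.096,.236,3.25)"
```

```text
clock: 21.05
ee_pos: [0.6495, 0.0782, 0.234]
orientation: [[-1.0, -0.028, -0.0], [-0.028, 1.0, 0.001], [0.0, 0.001, -1.0]]
ft_force: [-0.1, 0.9, -2.1]
gripper_width: 0.32
finger_force: 49.6
shift [ 0.3508  0.0395 -0.0033] turn [ 0.0001 -0.     -0.0128]
```

```bash
python3 -m handwheel '0.35 0.039 0 0 0 -0.013 -0.9;0.35 0.039 0 0 0 -0.013 -0.9;0.35 0.039 0 0 0 -0.013 -0.9;0.35 0.039 0 0 0 -0.013 -0.9;0.35 0.039 0 0 0 -0.013 -0.9;0.35 0.039 0 0 0 -0.013 -0.9;0.35 0.039 0 0 0 -0.013 -0.9;0.35 0.039 0 0 0 -0.013 -0.9;0.35 0.039 0 0 0 -0.013 -0.9'; python3 -c "
from h import *
go(.4387,.0965,.236,3.25)
cap('scene','s9');cap('wrist','w9')
a=cv2.imread('pics/s9.png')[120:300,230:430];a=cv2.resize(a,(600,540),interpolation=cv2.INTER_CUBIC)
cv2.imwrite('pics/s9c.png',a)"
```

```text
clock: 21.95
ee_pos: [0.44, 0.0956, 0.2341]
orientation: [[-0.994, -0.109, -0.001], [-0.109, 0.994, 0.001], [0.0, 0.001, -1.0]]
ft_force: [0.1, 0.2, -1.7]
gripper_width: 0.317
finger_force: 49.5
shift [ 0.002   0.0018 -0.0032] turn [ 0.0001 -0.0001  0.0001]
```

View pics/s9c.png

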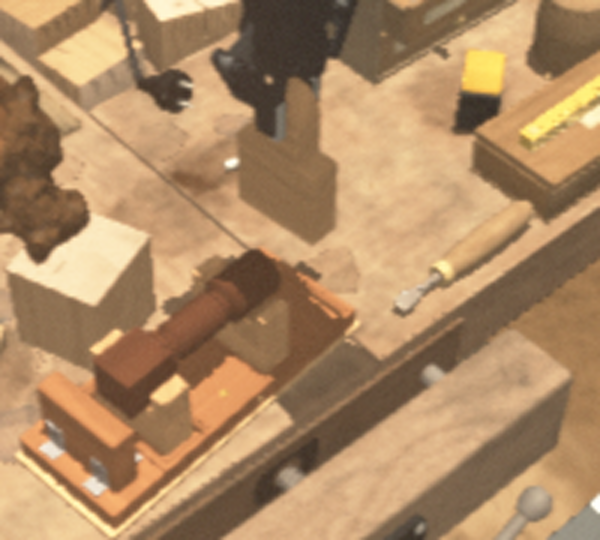

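The leg lies in both notches, square end at the heel, and the stop hangs upright above the socket. Lowering it.

```bash
python3 -m handwheel '0.001 0.001 0.05 0 0 0 -0.9;0.001 0.001 0.09 0 0 0 -0.9;0.001 0.001 0.12 0 0 0 -0.9;0.001 0.001 0.135 0 0 0 -0.9;0.001 0.001 0.14 0 0 0 -0.9;0.001 0.001 0.14 0 0 0 -0.9'; python3 -c "
from h import *
go(.4388,.0966,.1325,3.25)"
```

```text
clock: 22.65
ee_pos: [0.4386, 0.0963, 0.1507]
orientation: [[-0.994, -0.109, 0.0], [-0.109, 0.994, 0.001], [-0.0, 0.001, -1.0]]
ft_force: [0.2, 1.0, -1.8]
gripper_width: 0.32
finger_force: 49.6
shift [-0.0004  0.0003  0.0303] turn [0.0001 0.     0.0002]
```

```bash
python3 -m handwheel '0 0 0.01 0 0 0 -0.9;0 0 0.02 0 0 0 -0.9;0 0 0.027 0 0 0 -0.9;0 0 0.031 0 0 0 -0.9;0 0 0.031 0 0 0 -0.9'
```

```text
clock: 23.15
ee_pos: [0.4383, 0.0964, 0.1327]
orientation: [[-0.994, -0.11, 0.0], [-0.11, 0.994, 0.001], [-0.001, 0.001, -1.0]]
ft_force: [-2.3, 0.0, 2.5]
gripper_width: 0.323
finger_force: 50.0
```

```bash
python3 -m handwheel '0 0 0 0 0 0 0.1;0 0 0 0 0 0 0.1;0 0 0 0 0 0 0.1;0 0 -0.08 0 0 0 0.1;0 0 -0.16 0 0 0 0.1;0 0 -0.2 0 0 0 0.1;0.1 -0.2 -0.2 0 0 0 0.1;0.1 -0.3 -0.2 0 0 0 0.1;0.1 -0.3 -0.2 0 0 0 0.1;0.1 -0.3 -0.2 0 0 0 0.1;0.1 -0.3 -0.2 0 0 0 0.1'; python3 -c "
from h import *
cap('scene','s10');cap('top','t10')
a=cv2.resize(cv2.imread('pics/s10.png')[150:310,230:430],(500,400),interpolation=cv2.INTER_CUBIC)
b=cv2.resize(cv2.imread('pics/t10.png')[205:270,190:340],(500,200),interpolation=cv2.INTER_CUBIC)
cv2.imwrite('pics/m10.png',np.vstack([a,b]))"
```

```text
clock: 24.25
ee_pos: [0.3977, -0.0934, 0.2516]
orientation: [[-0.995, -0.102, -0.0], [-0.102, 0.995, -0.001], [0.0, -0.001, -1.0]]
ft_force: [-0.7, 0.3, -0.4]
gripper_width: 0.549
finger_force: 0.0
```

View pics/m10.png

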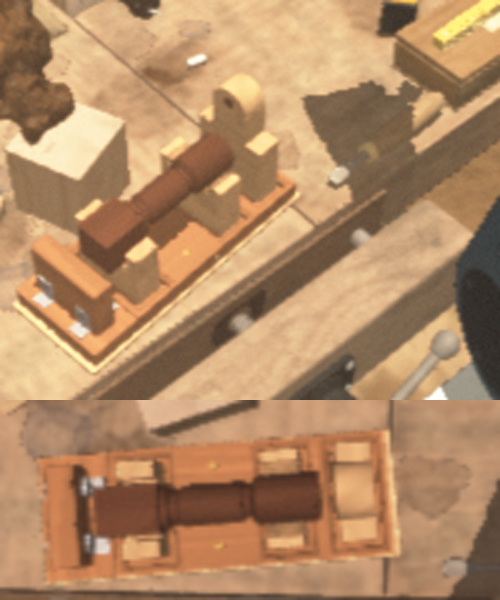

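Everything is seated: both saddles are in their housings, the leg lies in the notches with its square end at the heel (left), the stop stands in the socket, and the arm is clear.

```bash
python3 -c "
from h import *
print(robot.job_done())"
```

```text
the job is handed in; nothing more can be done
None
```

The job is handed in: the final pictures show both saddles, the leg (square end to the heel) and the tail stop seated and released, and I never touched the gouge or the tape; no verdict was returned.

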